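# Weigh a transformer on its pull gauge

### The arm

A 6-joint arm with a two-finger parallel gripper is mounted at the origin on the work surface. World frame = base frame: x ahead of the robot, y to its left, z up, the work surface at z = 0. Lengths are in m, angles in rad, forces in N, time in s.
With the tool pointing down it reaches from about 0.275 to 1 m from the base axis. Payload 8.4 kg.
Tool frame: the origin (TCP) lies on the centre line of the jaws, within the pads' length; the fingertips stand 17 mm ahead of it and the grasp point (between the pads) lies 2 mm behind it (bot.tcp_to_tips is the z of the fingertips in the tool frame, in m); z points along the fingers, y is the line along which they close (so a half turn about z gives the same grasp; the last joint's range is limited). The gripper opens to 85 mm and grips with 20 to 120 N. Pads are 22 mm wide; open, the fingers measure 114 mm over their backs; the gripper's body (76 mm by 85 mm) begins 54 mm behind the grasp point. The pads swing forward as they close: fully open they stand 13 mm farther back than shut.
Start: joints at [-1.131, 0.353, 1.633, -0, 1.155, -0.002], TCP at [0.267, -0.565, 0.248] pointing down, gripper open.
Joint ranges: [-2.63, 2.63], [-0.92, 2.1], [0.06, 2.66], [-1.3, 4.44], [0, 2.69], [-3.02, 3.02]. Speed limits (rad/s): [2.22, 2.22, 2.79, 3.14, 3.14, 3.14].

### API

Orientations are given as a unit quaternion [x, y, z, w].
In Python, from workcell import bot, hand, kinematics, get_obs, vision, hand_in gives the robot as it stands. The module is installed in compiled form; this text tells all that it offers. Calls block until the motion is done:
- bot.reach(position, orientation): joint-space move of the TCP to a pose.
- bot.servo_line(position, ori=None, velocity=0.15): straight line of the TCP; ori=None keeps the orientation; velocity is the mean speed in m/s.
- bot.goto_joints(angles): joint-space move.
- hand.move_gripper(opening, strength=None): finger opening in m; strength is the grip in N (None keeps the last); returns when the fingers have stopped.
- bot.dwell(seconds).
- kinematics.solve_ik(position, orientation): joint angles nearest the present ones, or None.
- get_obs(): the state.
- vision.read_camera(name): name is "side" or "top"; returns a dict with "frame" (400x640x3 uint8, red, green, blue), "intrinsics" (3x3 intrinsics, pixels), "view" (4x4, takes a point from world to camera coordinates). Camera axes: x right, y down, z forward; pixel columns grow to the right and rows downward; lengths in m; the calibration is good to about 2 mm. A picture is of the moment at which its call begins. There is no depth.
A pose or a line that the arm cannot do raises bot.IKError and nothing moves.
- hand_in(): hands the job in; it is judged then, once.
The state is a dict: "time_s": time; "joint_pos": joint angles; "joint_vel": joint speeds; "joint_efforts": joint torques, N m; "position": TCP position; "orientation": TCP orientation; "wrist_force": force on the tool from outside, world axes, zero at the start; "ft_torque": the same for the moment, N m; "gripper_width": finger opening in m; "grip_force": force on a finger pad.
Only numpy, scipy, OpenCV 4.12 (cv2) and the standard library are available. Lean on these libraries where they do the work, as an engineer would, in place of code of your own. Each camera call takes 0.05 s, during which the arm holds its last target. There are 200 camera calls.

### The job

Weigh the transformer that stands in the blue nest by the black handle of the orange pull gauge screwed onto it. First draw the handle gently up until the tube's lower rim stands at the middle of the rod's red band, 12 mm out, with the transformer still sitting in its nest, and pause there two seconds to see that the coupling holds; then lift it gently straight up until its base plate is about 60 mm above the nest's floor and finish while holding it there, level and still over the nest, hanging on the gauge alone, so that its weight can be read. Leave the other things on the bench where they are.

Things in the scene. Friction and masses are not known exactly. Their poses are not given: they have to be found in the camera images.
- load_base (a point): the transformer to be weighed: dark laminated core 66 x 34 mm, yellow coil 42 x 58 mm, on a steel base plate 84 x 52 x 4 mm, 60 mm high, with a brass coupling 8 mm high and a steel rod on top. Point: centre of the base plate's underside; x along the plate's long side and along the gauge's handle, z up the rod. Transformer and rod weigh 0.5 to 0.85 kg together (varies), the gauge's tube and handle 0.1 kg more
- handle (a point): centre of the pull gauge's handle: a black rubber bar 60 mm long (its x axis, parallel to the base plate's long side), 16 mm thick (y), 24 mm high (z). It sits on a steel neck of 12 mm diameter on top of the orange tube (28 mm diameter, 80 mm long; 16 mm of neck shows between tube and bar). At the start the handle's centre is 186 mm above the base plate's underside; it rises with the tube as the gauge is drawn out
- gauge (a joint): how far the gauge is drawn out, in m: 0 at rest, when the tube's lower rim is 78 mm above the base plate's underside, growing as tube and handle are pulled up along the rod; end stop at 0.060. A spring of 220 N/m pulls it back. The red band on the rod, hidden in the tube at rest, spans 0.006 to 0.018 (the rim is at its middle at 0.012); with the transformer hanging freely the gauge stands at 0.022 to 0.038 according to its weight
- nest: blue plastic nest fixed to the bench, 108 x 76 mm, rim 14 mm high, floor 4 mm thick; its recess of 92 x 60 mm holds the base plate with 4 mm play all round. Origin: centre of its underside, on the bench; x along its long side
- tray: grey parts tray with four compartments, 120 x 100 x 22 mm, fixed to the bench; origin: centre of its underside. It may lie where the nest might have been
- spare_a: another transformer without a gauge, coil copper-coloured, 84 x 58 x 60 mm, loose; origin: centre of its underside. To be left alone
- spare_b: another transformer without a gauge, coil paper-white, 84 x 58 x 60 mm, loose; origin: centre of its underside. To be left alone
- meter: orange and black multimeter lying on its back, 85 x 180 x 45 mm, loose; origin: centre of its underside. To be left alone
- spool: bright metal solder spool standing upright, 54 mm diameter, 50 mm high, loose; origin: centre of its underside. To be left alone
- flux: small amber bottle with black cap, 32 mm diameter, 65 mm high, loose; origin: centre of its underside. To be left alone
- driver: screwdriver with red handle, 170 mm long, lying on the bench; origin: near the middle of its length, on the bench. To be left alone

How it is judged:
By the outcome, as a careful person would: the job done as asked, in the order asked, and still so for the second after the job is handed in, while the arm keeps its last pose, push and grip.
It also fails if it takes over 43 s, if anything falls off the work surface, if the arm or the gripper's body presses on something with over 40 N, if the wrist force passes 120 N, or if a joint passes its speed limit or range.

## Working session

There is one attempt and no reset: what is moved stays moved. The work goes in short steps, each a Python script; the robot and the scene stay as the last script left them, time stands still between calls to the robot, and variables do not carry over. Pictures are saved under pics/ and viewed, at most 10 in all, crops included, and the job is handed in when it is done.

```bash
mkdir -p pics
python3 - <<'E'
from workcell import *
import cv2,numpy as np
for n in("side","top"):
    c=vision.read_camera(n); cv2.imwrite(f"pics/{n}0.png",c["frame"][:,:,::-1]); np.savez(f"pics/{n}0.npz",**c)
    print(n,c["intrinsics"].round(1).tolist(),c["view"].round(3).tolist())
o=get_obs();print({k:o[k] for k in("time_s","position","orientation","wrist_force","gripper_width")},bot.tcp_to_tips)
E
```

```text
side [[367.2, 0.0, 323.2], [0.0, 367.2, 197.2], [0.0, 0.0, 1.0]] [[-0.922, -0.388, -0.006, 0.515], [-0.206, 0.503, -0.839, 0.233], [0.328, -0.773, -0.543, 0.782], [0.0, 0.0, 0.0, 1.0]]
top [[378.1, 0.0, 320.3], [0.0, 378.1, 204.4], [0.0, 0.0, 1.0]] [[-0.042, -0.999, -0.003, 0.034], [-0.974, 0.042, -0.224, 0.576], [0.224, -0.006, -0.975, 1.022], [0.0, 0.0, 0.0, 1.0]]
{'time_s': 0.1, 'position': array([ 0.26707451, -0.56460908,  0.24763348]), 'orientation': array([ 9.75704604e-01,  2.19089321e-01, -1.18924459e-04, -6.17582500e-04]), 'wrist_force': array([-0.6571103 ,  0.11056144,  0.78499874]), 'gripper_width': 0.08552076413530735} 0.017
```

View pics/side0.png

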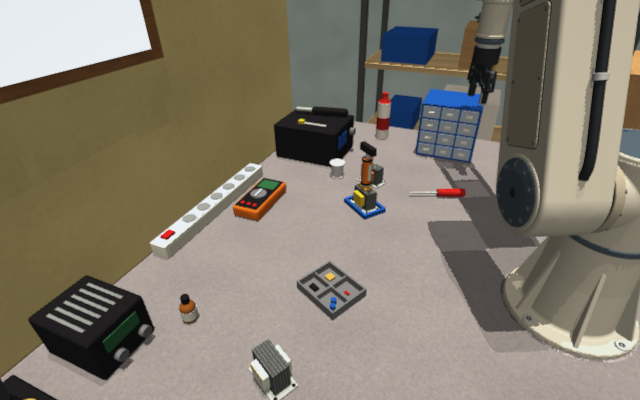

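View pics/top0.png

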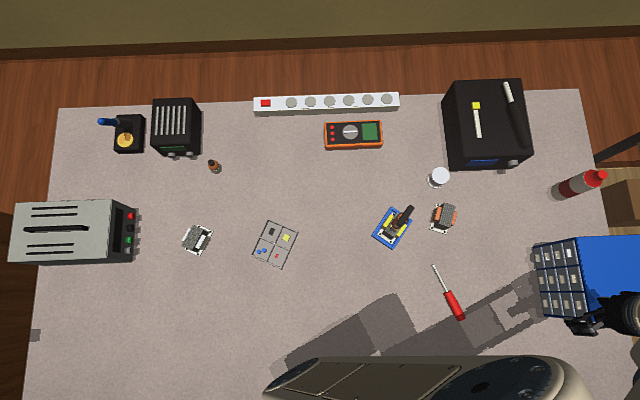

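```bash
cat > h.py <<'E'
import numpy as np,cv2
from workcell import *
def cam(n):
    return vision.read_camera(n)
def ray(c,uv):
    R=c["view"][:3,:3];t=c["view"][:3,3]
    d=R.T@np.linalg.inv(c["intrinsics"])@np.array([uv[0],uv[1],1.]);return -R.T@t,d
def plane(c,uv,z):
    o,d=ray(c,uv);return o+d*(z-o[2])/d[2]
def proj(c,p):
    q=c["view"][:3,:3]@p+c["view"][:3,3];q=c["intrinsics"]@q;return q[:2]/q[2]
E
python3 - <<'E'
from h import *
ims=[]
for n,(u,v) in(("side",(366,180)),("top",(400,222))):
    c=dict(np.load(f"pics/{n}0.npz"));f=c["frame"]
    hsv=cv2.cvtColor(f,cv2.COLOR_RGB2HSV)
    roi=np.zeros(f.shape[:2],np.uint8);roi[v-50:v+50,u-35:u+25]=255
    m=cv2.inRange(hsv,(100,120,60),(130,255,255))&roi
    pts=cv2.findNonZero(m)
    r=cv2.minAreaRect(np.array([plane(c,p[0],.014)[:2]*1000 for p in pts],np.float32));print(n,"nest",r,len(pts))
    dark=cv2.inRange(f,(0,0,0),(60,55,55))&roi
    if n=="side": dark[160:]=0
    k,l,s,ce=cv2.connectedComponentsWithStats(dark)
    for i in range(1,k):
        if s[i,4]>15:
            P=cv2.findNonZero((l==i).astype(np.uint8));print(n,"dark",s[i],ce[i],cv2.minAreaRect(P),plane(c,ce[i],.196).round(3))
    ims.append(cv2.resize(f[v-50:v+50,u-35:u+35],None,fx=5.5,fy=5.5,interpolation=cv2.INTER_CUBIC))
cv2.imwrite("pics/crop.png",np.hstack(ims)[:,:,::-1])
E
```

```text
side nest ((633.5082397460938, -403.85284423828125), (106.95123291015625, 630.97119140625), 30.775402069091797) 348
side dark [331 130  23  29 437] [339.80549199 143.47597254] ((342.0, 144.0), (22.0, 28.0), 0.0) [ 0.588 -0.191  0.196]
side dark [361 142  15  15 135] [368.         148.83703704] ((367.69232177734375, 148.9615478515625), (17.75040626525879, 8.59785270690918), 33.690067291259766) [ 0.506 -0.187  0.196]
top nest ((510.2456359863281, -199.41763305664062), (75.3782958984375, 107.86388397216797), 52.9061393737793) 303
top dark [396 205  18  22 146] [404.49315068 215.82876712] ((405.1041259765625, 215.96469116210938), (7.926239967346191, 24.205516815185547), 37.5685920715332) [ 0.509 -0.199  0.196]
top dark [382 231  11   8  38] [387.18421053 234.76315789] ((387.0384216308594, 234.69227600097656), (10.816654205322266, 3.3282015323638916), 33.6900634765625) [ 0.463 -0.152  0.196]
```

View pics/crop.png

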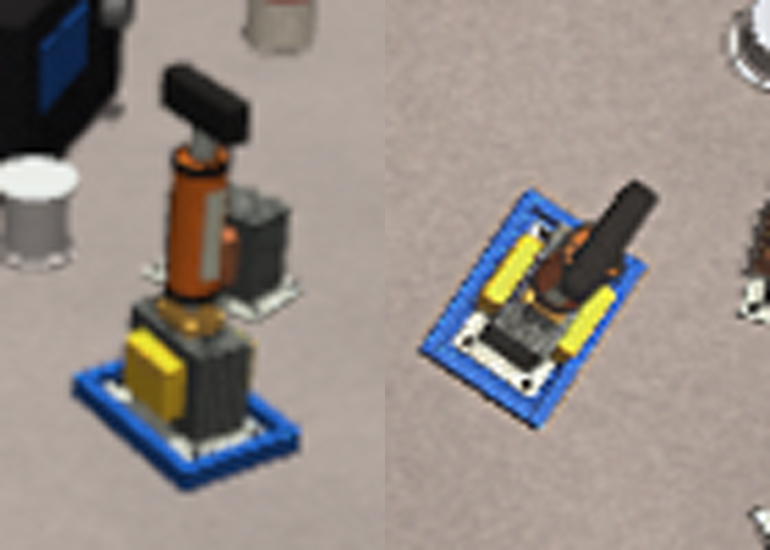

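```bash
cat >> h.py <<'E'
from scipy.spatial.transform import Rotation as Ro
def ori(deg):
    a=np.deg2rad(deg);c,s=np.cos(a),np.sin(a)
    return Ro.from_matrix(np.array([[c,s,0],[s,-c,0],[0,0,-1.]])).as_quat()
E
python3 - <<'E'
from h import *
S=dict(np.load("pics/side0.npz"));T=dict(np.load("pics/top0.npz"))
A=[];b=[]
for c,uv in((S,(367.7,149)),(T,(405.1,216))):
    o,d=ray(c,uv);d/=np.linalg.norm(d);M=np.eye(3)-np.outer(d,d);A.append(M);b.append(M@o)
p=np.linalg.lstsq(np.vstack(A),np.hstack(b),rcond=None)[0]
print("tri",p.round(4),"top@.19",plane(T,(405.1,216),.19).round(4),"side@.19",plane(S,(367.7,149),.19).round(4), "reproj",proj(S,p),proj(T,p))
# bar direction in top
r=((405.1,216),(7.93,24.2),37.57);bx=cv2.boxPoints(r)
e=sorted([(bx[i]+bx[(i+1)%4])/2 for i in range(4)],key=lambda q:q[1]);w=plane(T,e[0],.19)-plane(T,e[-1],.19);print("len",np.linalg.norm(w),"yaw",np.degrees(np.arctan2(w[1],w[0])))
for a in(-37.1,142.9):print(a,kinematics.solve_ik([.508,-.198,.28],ori(a)),kinematics.solve_ik([.508,-.198,.19],ori(a)))
E
```

```text
tri [ 0.5104 -0.2021  0.1881] top@.19 [ 0.5096 -0.2017  0.19  ] side@.19 [ 0.5097 -0.1982  0.19  ] reproj [367.83226073 149.02704405] [405.06203272 215.85881369]
len 0.0631141851477382 yaw -41.255317882332605
-37.1 [-3.74402195e-01  1.98584641e-01  1.76958579e+00 -4.44089210e-16
  1.17342222e+00  1.84391128e+00] [-3.74402195e-01  2.95534923e-01  1.86038399e+00 -4.44089210e-16
  9.85673744e-01  1.84391128e+00]
142.9 [-3.74402195e-01  1.98584641e-01  1.76958579e+00 -4.44089210e-16
  1.17342222e+00 -1.29768137e+00] [-3.74402195e-01  2.95534923e-01  1.86038399e+00 -4.44089210e-16
  9.85673744e-01 -1.29768137e+00]
```

Run:
```python
from h import *
bot.reach([.510,-.2005,.27],ori(142.0))
hand.move_gripper(.05,25)
ims=[]
for n,(u,v) in(("side",(366,160)),("top",(404,217))):
    c=cam(n);np.savez(f"pics/{n}1.npz",**c)
    ims.append(cv2.resize(c["frame"][v-50:v+50,u-35:u+35],None,fx=5.5,fy=5.5,interpolation=cv2.INTER_CUBIC))
cv2.imwrite("pics/crop1.png",np.hstack(ims)[:,:,::-1])
o=get_obs();print(o["time_s"],o["position"],o["wrist_force"],o["gripper_width"])
```

```text
2.25 [ 0.50997149 -0.20059857  0.26997986] [-0.22495139 -0.32477534 -0.52842221] 0.05002534587889043
```

View pics/crop1.png

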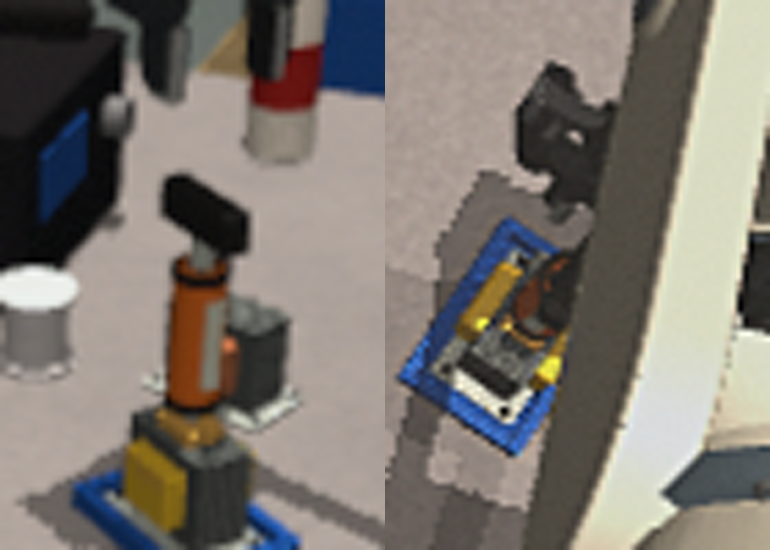

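Run:
```python
from h import *
bot.servo_line([.510,-.2005,.190],velocity=.08)
c=cam("side");np.savez("pics/side2.npz",**c)
u,v=366,155
cv2.imwrite("pics/crop2.png",cv2.resize(c["frame"][v-45:v+45,u-45:u+45],None,fx=6.6,fy=6.6,interpolation=cv2.INTER_CUBIC)[:,:,::-1])
o=get_obs();print(o["time_s"],o["position"],o["wrist_force"],proj(c,o["position"]))
```

```text
3.45 [ 0.51038229 -0.20065546  0.19061952] [-0.43896722 -0.31161668 -0.21488462] [367.72277941 148.39409247]
```

View pics/crop2.png

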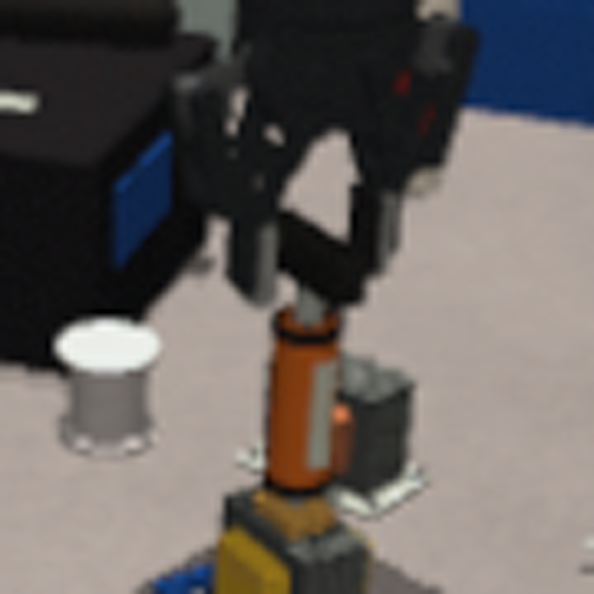

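```bash
cat >> h.py <<'E'
def wf(n=6):
    F=[];
    for _ in range(n): bot.dwell(.04);o=get_obs();F.append(np.r_[o["wrist_force"],o["ft_torque"]])
    return np.mean(F,0)
def snap(name,u=366,v=165,s=45):
    c=cam("side");np.savez(f"pics/{name}.npz",**c)
    cv2.imwrite(f"pics/{name}.png",cv2.resize(c["frame"][v-s:v+s,u-s:u+s],None,fx=594/2/s,fy=594/2/s,interpolation=cv2.INTER_CUBIC)[:,:,::-1])
E
python3 - <<'E'
from h import *
print(wf().round(2))
for w,g in((.024,20),(.019,20),(.010,25)):
    hand.move_gripper(w,g);o=get_obs();print(w,o["gripper_width"],o["grip_force"],wf().round(2))
hand.move_gripper(.010,60);o=get_obs();print(o["gripper_width"],o["grip_force"],wf().round(2),o["position"],o["time_s"])
snap("g3")
E
```

```text
[-0.13  0.52 -0.07  0.   -0.   -0.  ]
0.024 0.02419947363542064 0.0 [ 0.02 -0.26 -0.11  0.01 -0.    0.  ]
0.019 0.019186639631118378 0.0 [-0.1  -0.13  0.03  0.   -0.    0.01]
0.01 0.015889455690907744 26.628615260124207 [ 0.79  1.94  1.24  0.41 -0.21 -0.01]
0.015181529663231169 61.61842346191406 [ 0.93  2.8   3.51  0.62 -0.24  0.01] [ 0.51017853 -0.20045202  0.1901821 ] 5.475
```

View pics/g3.png

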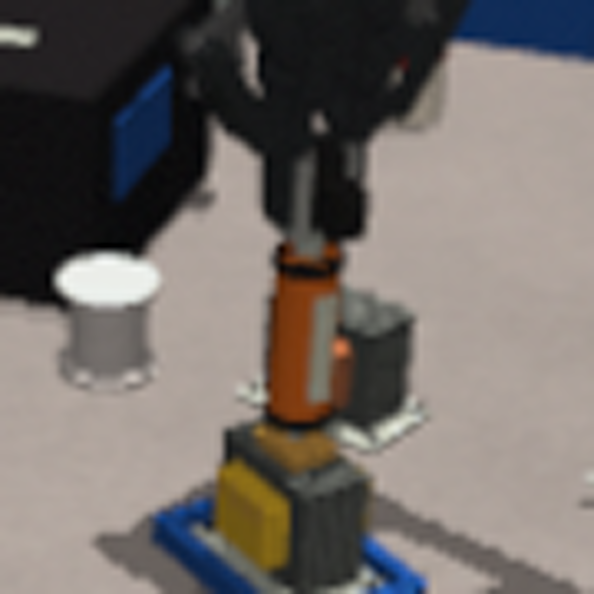

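Run:
```python
from h import *
p0=np.array([.510,-.2005,.190])
for d in(0,.002,.004,.006,.008,.010):
    if d: bot.servo_line(p0+[0,0,d],velocity=.015)
    f=wf(10);o=get_obs();print(d,o["position"].round(4),f.round(2),"g",round((-f[2]-.98)/220,4),o["time_s"])
```

```text
0 [ 0.5101 -0.2005  0.1902] [ 0.85  2.68  4.92  0.68 -0.25  0.01] g -0.0268 6.1917
0.002 [ 0.5099 -0.2005  0.1919] [ 1.69  1.59 -1.15  0.4  -0.46  0.  ] g 0.0008 6.8917
0.004 [ 0.51   -0.2005  0.194 ] [ 1.41  1.51 -1.6   0.38 -0.41 -0.02] g 0.0028 7.5917
0.006 [ 0.51   -0.2005  0.196 ] [ 1.46  1.43 -2.26  0.39 -0.38  0.02] g 0.0058 8.2917
0.008 [ 0.51   -0.2005  0.198 ] [ 1.46  1.26 -2.69  0.38 -0.37  0.01] g 0.0078 8.9917
0.01 [ 0.51   -0.2005  0.2   ] [ 1.05  1.22 -3.07  0.37 -0.35  0.01] g 0.0095 9.6917
```

Run:
```python
from h import *
bot.servo_line([.510,-.2005,.2026],velocity=.015)
f=wf(15);o=get_obs();print(o["position"].round(4),f.round(2),"g",round((-f[2]-.98)/220,4),o["time_s"])
snap("g4",s=35,v=180)
```

```text
[ 0.51   -0.2005  0.2026] [ 1.27  0.88 -3.92  0.33 -0.34 -0.  ] g 0.0134 10.6417
```

View pics/g4.png

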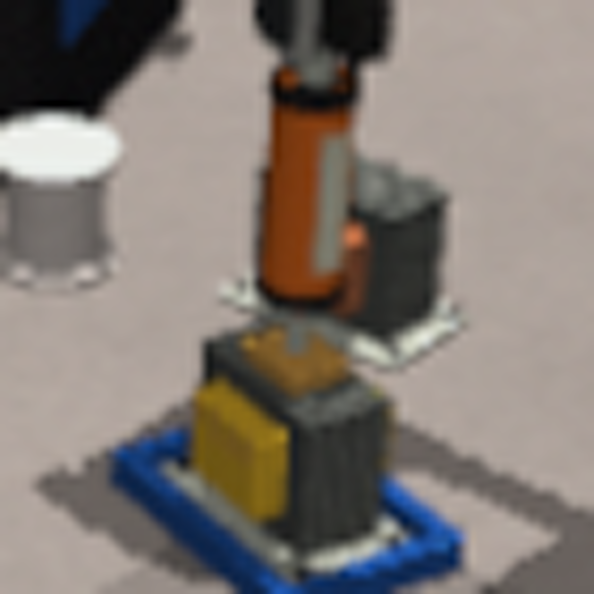

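Run:
```python
from h import *
c=dict(np.load("pics/g4.npz"));print("vertical axis proj, tube top/bottom:",proj(c,np.array([.51,-.2005,.175])),proj(c,np.array([.51,-.2005,.094])))
bot.dwell(2.3);f=wf(5);print("pause",f.round(2),get_obs()["time_s"])
bot.servo_line([.510,-.2005,.240],velocity=.02)
bot.dwell(.5);f=wf(12);g=(-f[2]-.98)/220;o=get_obs()
print(o["position"].round(4),f.round(2),"g",round(g,4),"base above floor",round(o["position"][2]-.1904-g,4),o["time_s"],o["gripper_width"])
snap("g5",s=45,v=160)
```

```text
vertical axis proj, tube top/bottom: [367.49789927 153.61986853] [365.80789917 179.14388468]
pause [ 1.12  1.1  -3.91  0.35 -0.28  0.01] 13.2
[ 0.51   -0.2005  0.24  ] [ 0.1  -0.14 -7.79  0.    0.02 -0.01] g 0.031 base above floor 0.0186 16.2167 0.014913117358392113
```

View pics/g5.png

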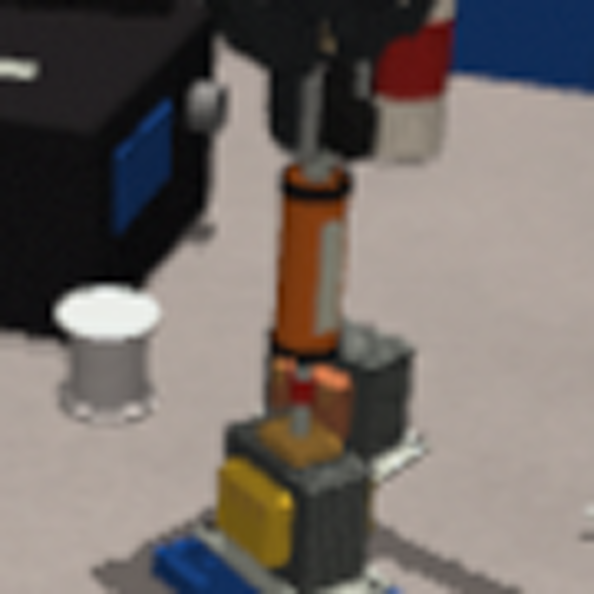

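Run:
```python
from h import *
bot.servo_line([.510,-.2005,.2813],velocity=.03)
bot.dwell(1.5);f=wf(12);g=(-f[2]-.98)/220;o=get_obs()
print(o["position"].round(4),f.round(2),"g",round(g,4),"base",round(o["position"][2]-.1904-g,4),o["time_s"],o["gripper_width"],abs(o["joint_vel"]).max())
snap("g6",s=50,v=160)
```

```text
[ 0.51   -0.2005  0.2813] [-0.01 -0.22 -7.72 -0.   -0.    0.  ] g 0.0306 base 0.0602 19.7917 0.01466024863737544 0.0011337279835060825
```

View pics/g6.png

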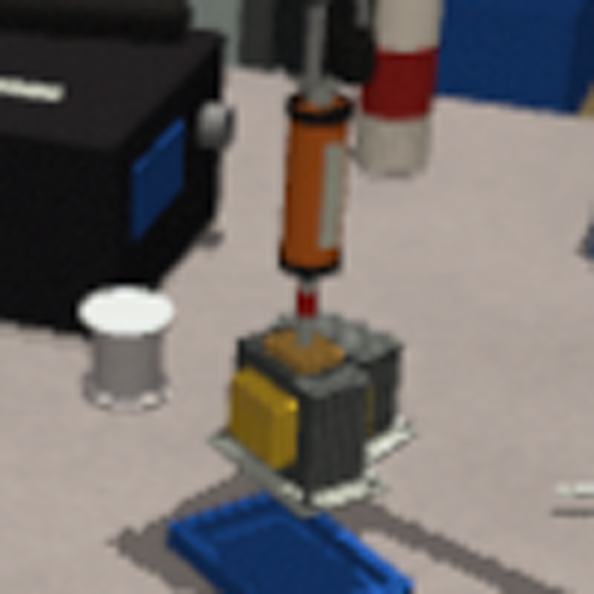

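```bash
python3 -c "
from workcell import *
print(hand_in())"
```

```text
the job is handed in; nothing more can be done
None
```

I handed the job in at about 20 s with the transformer hanging level and still on the gauge over the nest, its base about 60 mm above the floor. The gauge stood at about 31 mm, or roughly 0.69 kg, after a pause of over two seconds at about 12 mm, set from arm height and wrist force (the band was hidden from the camera).

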